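Open the blue-covered bone-fragment case

TASK

Open the case with the blue cover so that the bone fragments in it can be reached: press the white release tab on its cover down and, keeping it pressed, slide the cover away along its rails, all the way open until it stops, then let go. Leave the case with the orange cover shut.

Things in the scene. Friction and masses are not known exactly. Their poses are not given: they have to be found in the camera images.
- blue_case_pad (a point): centre of the flat top of the white release tab on the BLUE cover, 60 mm above the bench. The flat top is 46 x 46 mm, 12 mm above the cover. A lip 46 mm wide, 8 thick, 10 high begins 23 mm ahead (+x): push against it from the pad. Axes: x the way the cover slides open (level, within 35 degrees of straight away from the robot), z up. Rides with tab and cover
- blue_case_cover (a joint): travel of the BLUE cover (150 x 78 x 6 mm, top 48 mm above the bench) along its grey case (160 x 88 x 52 mm, fixed to the bench), m: 0 shut, 0.070 end stop. Friction about 2 N; it stays where left. With the tab up it is locked: when shut and at notches near 0.018 and 0.036, so keep the tab down for the first 50 mm or so
- blue_case_tab (a joint): how far the BLUE cover's tab is pressed straight down, m: 0 up, 0.008 at its bottom stop. Spring: 2 N starts it, 4 N brings it to 0.004 where the latch is free, 6 N to the bottom stop; it springs up when let go
- orange_case_cover (a joint): travel of the ORANGE cover of the other case (same grey case, tab and lock, fixed to the bench, centre 0.24 m or more to the left or right of the blue one's), m: 0 shut, 0.070 open; to be left shut

How it is judged:
By the outcome, as a careful person would: the job done as asked, in the order asked, and still so for the second after the job is handed in, with the robot touching nothing.
It also fails if it takes over 26 s, if anything falls off the work surface, if the arm or the gripper's body presses on something with over 40 N, if the wrist force passes 120 N, or if a joint passes its speed limit or range.

ROBOT

A 6-joint arm with a two-finger parallel gripper is mounted at the origin on the work surface. World frame = base frame: x ahead of the robot, y to its left, z up, the work surface at z = 0. Lengths are in m, angles in rad, forces in N, time in s.
With the tool pointing down it reaches from about 0.375 to 0.975 m from the base axis. Payload 3.8 kg.
Tool frame: the origin (TCP) lies at the very end of the fingers, on their centre line; the grasp point (between the pads) lies 19 mm behind it; z points along the fingers, y is the line along which they close (so a half turn about z gives the same grasp; the last joint's range is limited). The gripper opens to 85 mm and grips with 20 to 120 N. Pads are 22 mm wide; open, the fingers measure 114 mm over their backs; the gripper's body (76 mm by 85 mm) begins 54 mm behind the grasp point. The pads swing forward as they close: fully open they stand 13 mm farther back than shut.
Start: joints at [-1.237, 0.264, 1.604, -0, 1.274, -0.037], TCP at [0.245, -0.629, 0.231] pointing down, gripper open.
Joint ranges: [-2.63, 2.63], [-0.94, 2.18], [0.31, 2.57], [-1.31, 4.45], [0, 2.66], [-2.55, 2.55]. Speed limits (rad/s): [2.57, 2.57, 3.14, 3.14, 3.14, 3.14].

INTERFACE

Orientations are given as a rotation vector (axis times angle).
In Python, from workcell import bot gives the robot as it stands.
- The arm moves only by the shell command python3 -m creep 'ROWS' [FORCE]. ROWS is JSON, a list of rows, each a list of 5 numbers: the shift along the tool's x, y, z in units of 0.05 m (1.0 is 0.05 m), then the turn about the tool's z in units of 0.1 rad (1.0 is 0.1 rad), then the opening, from 0 (shut) to 1 (fully open). In form: [[tx, ty, tz, spin, hand], ...]. A call has 1 to 20 rows; each row shifts and turns the commanded pose from where the row before left it, along the tool's axes as they then stand; what a row does not reach is not made up. A row lasts 1/8 s, in which the tool goes at most 62.5 mm and 10.7 degrees, less where a joint would pass 70% of its speed; a pose out of reach is approached as far as the arm can. A call with a number of a shift or a turn outside -1 to 1 is refused whole. A call with a gripper value outside its range is refused whole. The fingers move at their own pace and stop on an object; FORCE is the grip in N (left out, the last holds). Time passes only in rows, so rows that do not move let the fingers close. It gives the time, the measured TCP pose, the force, the opening and the grip force at its end, in the units of the state.
- bot.read_state(): the state, without advancing time (a new reading comes with each control period).
- bot.read_camera(name): name is "scene" or "top" or "wrist"; returns a dict with "pixels" (480x640x3 uint8, red, green, blue), "vfov" (degrees; the focal length in pixels is half the picture's height over the tangent of half this angle, whatever the lens; pixels are square), "cx", "cy" (the principal point, pixels), "world_to_cam" (4x4, takes a point from world to camera coordinates). Camera axes: x right, y down, z forward; pixel columns grow to the right and rows downward; lengths in m; the calibration is good to about 2 mm. A picture is of the moment at which its call begins. There is no depth.
- bot.finish_job(): hands the job in; it is judged then, once.
Trained networks look in a picture, given as the dict that the camera call returned (one of the last four; its "shot" number tells which), for a name from the list of things; names that differ only in an ending like _2 or _b are one class to them, and where a whole thing is asked for, a point or a joint stands for the part that bears it (a point fixed in the world has none). Each returns a list of dicts, best first, with "score" (0 to 1); they miss things now and then, are a little off and sometimes report something else, mostly with a low value. They report only what shows in the picture. A call takes as long as a camera call.
- bot.look_for(target, picture): "bbox" ([left, top, right, bottom] in pixels, round what is visible of it).
- bot.regions_of(target, picture): "mask" (480x640 bool, what is visible of it) and "bbox" ([left, top, right, bottom] in pixels, round what is visible of it).
The state is a dict: "time": time; "q": joint angles; "joint_vel": joint speeds; "joint_torque": joint torques, N m; "tool_pos": TCP position; "tcp_rot": TCP orientation; "wrist_force": force on the tool from outside, world axes, zero at the start; "torque": the same for the moment, N m; "width": opening from 0.0 (shut) to 1.0 (fully open); "grip_force": force on a finger pad.
Only numpy, scipy, OpenCV 4.12 (cv2) and the standard library are available. Lean on these libraries where they do the work, as an engineer would, in place of code of your own. Each camera call takes 0.05 s, during which the arm holds its last target. There are 200 camera calls.

## Working session

There is one attempt and no reset: what is moved stays moved. The work goes in short steps, Python scripts to look and compute and a shell command to move; the robot and the scene stay as the last step left them, time stands still between calls to the robot, and variables do not carry over. Pictures are saved under pics/ and viewed, at most 10 in all, crops included, and the job is handed in when it is done.

```bash
mkdir -p pics
python3 - <<'E'
from workcell import bot
import cv2,numpy as np
s=bot.read_state();print(s['time'],s['tool_pos'],s['tcp_rot'],s['width'])
for n in ['top','scene']:
    p=bot.read_camera(n);cv2.imwrite(f'pics/{n}0.png',p['pixels'][:,:,::-1])
    print(n,p['vfov'],p['cx'],p['cy'],np.round(p['world_to_cam'],3).tolist())
    for t in ['blue_case_pad','blue_case_cover','orange_case_cover']:
        for r in bot.regions_of(t,p)[:3]:
            m=r['mask'];v,u=np.nonzero(m);print(t,r['score'],r['bbox'],u.mean(),v.mean(),m.sum(),cv2.minAreaRect(np.c_[u,v].astype(np.float32)))
E
```

```text
0.0 [ 0.2443349  -0.62842567  0.22995795] [-3.08553651e+00 -5.78709980e-01  5.86167189e-04] 1.0028862645658385
top 45.421338031736504 323.6897912287603 236.78597563429906 [[0.023, -0.999, 0.034, -0.036], [-0.995, -0.026, -0.095, 0.525], [0.096, -0.031, -0.995, 0.894], [0.0, 0.0, 0.0, 1.0]]
blue_case_pad 0.82 [134.0, 248.5, 168.8, 289.9] 151.4964349376114 269.03119429590015 1122 ((151.07691955566406, 269.1153869628906), (32.75138854980469, 35.49701690673828), 11.309932708740234)
blue_case_cover 0.71 [128.2, 192.3, 190.6, 296.6] 157.91651904340125 245.31333038086802 4516 ((158.2761688232422, 245.08584594726562), (47.52535629272461, 97.43074035644531), 12.295266151428223)
orange_case_cover 0.6 [373.8, 175.6, 433.5, 274.9] 404.7410358565737 226.25662057651746 4267 ((404.93707275390625, 226.09310913085938), (45.7042121887207, 94.77532958984375), 9.637537956237793)
scene 49.22370897659425 314.9440707660357 247.2165938170667 [[0.152, 0.988, 0.025, -0.068], [0.52, -0.059, -0.852, -0.222], [-0.84, 0.142, -0.523, 1.196], [0.0, 0.0, 0.0, 1.0]]
blue_case_pad 0.79 [453.7, 214.1, 489.9, 234.3] 471.0133689839572 222.90374331550802 748 ((471.0, 223.0), (22.0, 38.0), 90.0)
blue_case_cover 0.97 [440.4, 209.8, 518.1, 271.8] 478.1739285714286 242.04642857142858 2800 ((479.617919921875, 242.36436462402344), (78.10009765625, 48.443359375), 67.5572509765625)
orange_case_cover 0.63 [175.1, 236.9, 246.7, 311.2] 212.35910031023784 275.2582730093071 3868 ((210.0179901123047, 274.5694274902344), (59.307491302490234, 80.82429504394531), 12.030595779418945)
orange_case_cover 0.32 [453.4, 214.6, 493.9, 234.5] 471.13746630727763 222.93396226415095 742 ((471.0, 223.0), (22.0, 38.0), 90.0)
```

View pics/top0.png

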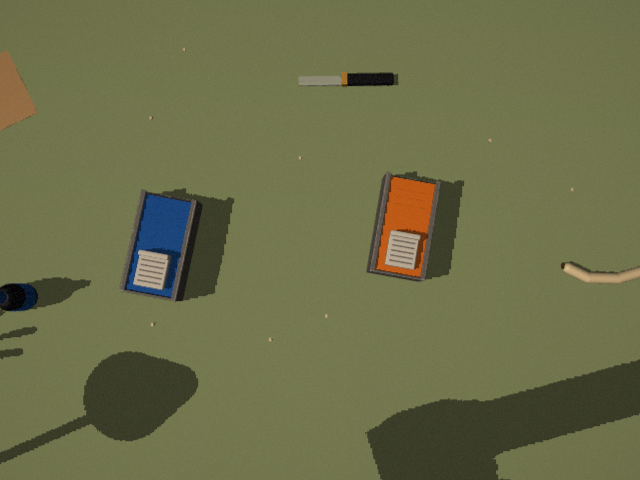

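View pics/scene0.png

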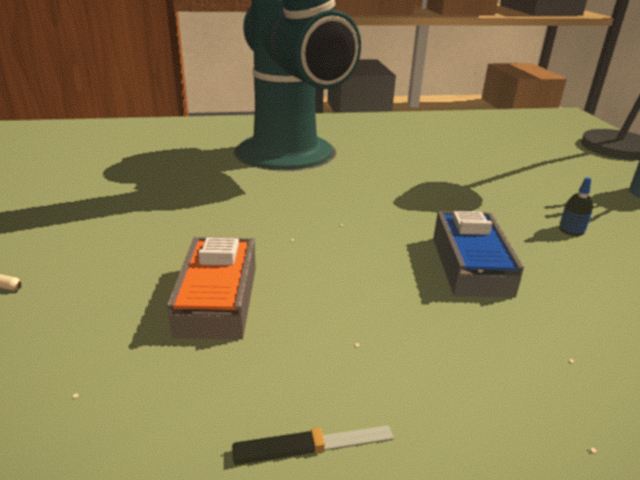

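```bash
cat > h.py <<'E'
from workcell import bot
import cv2,numpy as np
def ray(p,u,v,z):
    f=240/np.tan(np.radians(p['vfov']/2));T=p['world_to_cam'];R=T[:3,:3];c=-R.T@T[:3,3]
    d=R.T@np.array([(u-p['cx'])/f,(v-p['cy'])/f,1]);return c+d*(z-c[2])/d[2]
E
python3 - <<'E'
from h import *
for n in ['top','scene']:
    p=bot.read_camera(n)
    for t,z in [('blue_case_pad',.06),('blue_case_cover',.048),('orange_case_cover',.048)]:
        r=bot.regions_of(t,p)[0];v,u=np.nonzero(r['mask'])
        P=np.array([ray(p,a,b,z)[:2] for a,b in zip(u,v)])
        (c,s,a)=cv2.minAreaRect((P*1000).astype(np.float32))
        b=cv2.boxPoints((c,s,a));print(n,t,P.mean(0).round(4),np.round(c),np.round(s),round(a,1),b.round().tolist())
E
```

```text
top blue_case_pad [0.4671 0.2386] [467. 239.] [49. 54.] 82.0 [[437.0, 219.0], [490.0, 211.0], [497.0, 260.0], [444.0, 268.0]]
top blue_case_cover [0.505  0.2341] [505. 234.] [ 73. 150.] 80.9 [[425.0, 210.0], [573.0, 186.0], [585.0, 258.0], [437.0, 282.0]]
top orange_case_cover [ 0.5438 -0.1497] [ 544. -150.] [ 74. 151.] 80.9 [[464.0, -175.0], [613.0, -199.0], [625.0, -126.0], [476.0, -102.0]]
scene blue_case_pad [0.4785 0.2335] [477. 235.] [56. 66.] 83.7 [[441.0, 211.0], [507.0, 203.0], [513.0, 259.0], [447.0, 266.0]]
scene blue_case_cover [0.5139 0.2326] [505. 234.] [ 73. 168.] 81.1 [[417.0, 212.0], [582.0, 185.0], [594.0, 257.0], [428.0, 283.0]]
scene orange_case_cover [ 0.5549 -0.1524] [ 545. -151.] [ 72. 165.] 81.7 [[457.0, -175.0], [621.0, -199.0], [632.0, -128.0], [468.0, -104.0]]
```

The pictures show the blue case at top-view pixel (160,245), with its white tab at (152,269). The orange case is at (405,227). Both views put the pad centre at about (0.463, 0.240), with the opening direction at yaw −9.1°. Next I turn the tool, close the fingers and cross over high.

```bash
python3 -m creep '[[0,0,0,0.9,0],[0,0,0,0.9,0],[0,0,0,0.9,0],[0,0,0,0.9,0],[0,0,0,0.9,0],[0,0,0,0.8,0],[1,-0.5,0,0,0],[1,-0.5,0,0,0],[0.5,-1,0,0,0],[0,-1,0,0,0],[0,-1,0,0,0],[0,-1,0,0,0],[0,-1,0,0,0],[0,-1,0,0,0],[0,-1,0,0,0],[0,-1,0,0,0],[0,-1,0,0,0],[0,-1,0,0,0],[0,-1,0,0,0],[0,-1,0,0,0]]' 20
python3 - <<'E'
from h import *
s=bot.read_state();R=cv2.Rodrigues(np.array(s['tcp_rot']))[0];print(s['time'],s['width'],R.round(3),R.T@(np.array([.463,.240,.1])-s['tool_pos'])/.05)
E
```

```text
time: 3.3
tool_pos: [0.4712, -0.0056, 0.2317]
tcp_rot: [3.132, -0.25, 0.002]
wrist_force: [1.0, 0.1, 0.7]
width: 0.005
grip_force: 0.0
3.3 0.0045184540658337905 [[ 0.987 -0.159  0.001]
 [-0.159 -0.987 -0.   ]
 [ 0.001 -0.    -1.   ]] [-0.94480006 -4.82328664  2.63367727]
```

```bash
python3 -m creep '[[-0.5,-1,0,0,0],[-0.4,-1,0,0,0],[0,-1,0.4,0,0],[0,-1,0.6,0,0],[0,0,0.6,0,0],[0,0,0,0,0],[0,0,0,0,0]]'
python3 - <<'E'
from h import *
s=bot.read_state();R=cv2.Rodrigues(np.array(s['tcp_rot']))[0];print(s['time'],R.T@(np.array([.463,.240,.06])-s['tool_pos'])/.05)
for n in ['wrist','top']:
    p=bot.read_camera(n);cv2.imwrite(f'pics/{n}1.png',p['pixels'][:,:,::-1])
    for t,z in [('blue_case_pad',.06),('blue_case_cover',.048)]:
      for r in bot.regions_of(t,p)[:1]:
        v,u=np.nonzero(r['mask'])
        P=np.array([ray(p,a,b,z)[:2] for a,b in zip(u,v)])
        (c,w,a)=cv2.minAreaRect((P*1000).astype(np.float32));print(n,t,r['score'],r['bbox'],np.round(c),np.round(w),a,cv2.boxPoints((c,w,a)).round().tolist())
E
```

```text
time: 4.18
tool_pos: [0.4589, 0.1973, 0.1523]
tcp_rot: [-3.131, 0.251, -0.002]
wrist_force: [-0.3, -0.7, 0.2]
width: 0.002
grip_force: 0.0
4.175 [-0.05621109 -0.85567198  1.84633056]
wrist blue_case_pad 0.95 [208.8, 203.6, 286.4, 283.2] [467. 241.] [49. 55.] 82.0216293334961 [[437.0, 220.0], [492.0, 213.0], [498.0, 261.0], [443.0, 268.0]]
wrist blue_case_cover 0.78 [178.5, 57.5, 306.0, 290.2] [505. 234.] [ 73. 148.] 80.84349822998047 [[426.0, 210.0], [572.0, 186.0], [584.0, 259.0], [437.0, 282.0]]
top blue_case_cover 0.98 [143.0, 195.4, 189.6, 294.7] [505. 233.] [ 70. 150.] 82.43212890625 [[426.0, 208.0], [575.0, 188.0], [584.0, 258.0], [436.0, 278.0]]
```

View pics/wrist1.png

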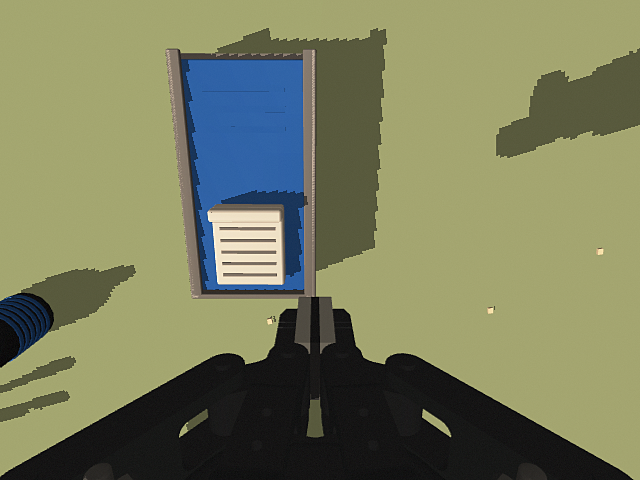

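The wrist view shows the tab at columns 210–285, with the flat top in rows 222–283 and the lip on the far side in rows 205–222. This agrees with the top view, and the pad centre is (0.463, 0.240). I move over it and go down to just above it.

```bash
python3 -m creep '[[0,-0.86,0,0,0],[0,0,0.6,0,0],[0,0,0.6,0,0],[0,0,0.4,0,0],[0,0,0.1,0,0],[0,0,0,0,0],[0,0,0,0,0]]'
python3 - <<'E'
from h import *
s=bot.read_state();R=cv2.Rodrigues(np.array(s['tcp_rot']))[0];print(s['time'],R.T@(np.array([.463,.240,.06])-s['tool_pos'])/.05)
E
```

```text
time: 5.35
tool_pos: [0.4662, 0.2403, 0.0676]
tcp_rot: [-3.13, 0.25, -0.003]
wrist_force: [0.1, 0.1, 0.2]
width: -0.004
grip_force: 0.0
5.35 [-0.06258747  0.01602445  0.1514783 ]
```

```bash
python3 -m creep '[[0,0,0.1,0,0],[0,0,0.05,0,0],[0,0,0.05,0,0],[0,0,0.05,0,0],[0,0,0.05,0,0],[0,0,0,0,0],[0,0,0,0,0]]'
```

```text
time: 6.22
tool_pos: [0.4657, 0.2401, 0.0519]
tcp_rot: [-3.131, 0.25, -0.001]
wrist_force: [-0.5, 0.2, 6.2]
width: 0.001
grip_force: 3.2
```

The tab is down at z 0.052 with 6.2 N. I slide with a little extra down force.

```bash
python3 -m creep '[[0,0,0.03,0,0],[0.06,0,0,0,0],[0.06,0,0,0,0],[0.06,0,0,0,0],[0.08,0,0,0,0],[0.1,0,0,0,0],[0.1,0,0,0,0],[0.1,0,0,0,0]]'
python3 - <<'E'
from h import *
p=bot.read_camera('top');cv2.imwrite('pics/top2.png',cv2.resize(p['pixels'][150:350,60:260,::-1],(600,600)))
E
```

```text
time: 7.22
tool_pos: [0.4943, 0.2356, 0.0517]
tcp_rot: [-3.131, 0.249, -0.004]
wrist_force: [-2.3, -3.0, 12.8]
width: 0.001
grip_force: 6.4
```

View pics/top2.png

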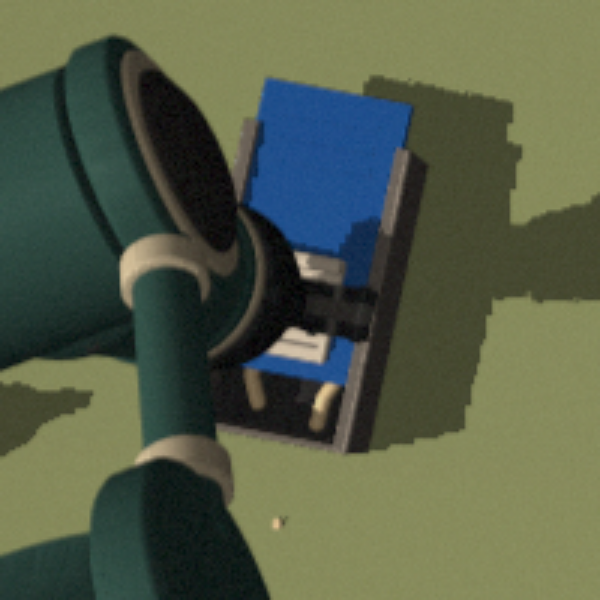

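The crop shows the cover sliding, with the case's near end open around (300,400) and the fragments visible. The fingers are still on the tab at (330,300). I continue to the stop, with a small correction for the side force.

```bash
python3 -m creep '[[0.1,0.01,0,0,0],[0.1,0.01,0,0,0],[0.1,0.01,0,0,0],[0.1,0.01,0,0,0],[0.1,0,0,0,0],[0.1,0,0,0,0],[0.1,0,0,0,0],[0.1,0,0,0,0],[0.1,0,0,0,0]]'
```

```text
time: 8.4
tool_pos: [0.5351, 0.2284, 0.0517]
tcp_rot: [-3.129, 0.252, 0.008]
wrist_force: [-18.8, 6.7, 25.5]
width: -0.001
grip_force: 12.4
```

```bash
python3 -m creep '[[0.05,-0.01,0,0,0],[0,0,0,0,0]]'
python3 - <<'E'
from h import *
p=bot.read_camera('top');cv2.imwrite('pics/top3.png',cv2.resize(p['pixels'][130:330,60:260,::-1],(600,600)))
for r in bot.regions_of('blue_case_cover',p)[:1]:
        v,u=np.nonzero(r['mask'])
        P=np.array([ray(p,a,b,.048)[:2] for a,b in zip(u,v)])
        print(cv2.boxPoints(cv2.minAreaRect((P*1000).astype(np.float32))).round())
E
```

```text
time: 8.65
tool_pos: [0.535, 0.2285, 0.0517]
tcp_rot: [-3.13, 0.252, 0.015]
wrist_force: [-18.2, 5.6, 25.4]
width: 0.004
grip_force: 12.5
[[494. 192.]
 [643. 171.]
 [654. 249.]
 [505. 270.]]
```

View pics/top3.png

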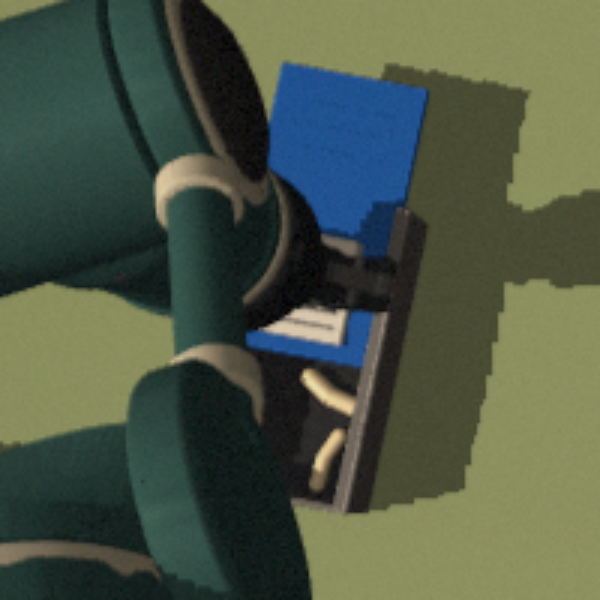

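The crop shows the case open, with the fragments visible at (325,390) and (325,460). The cover's corners have moved about 70 mm, and extra push produced no motion, so it is at the stop. I lift straight up, so the cover isn't dragged back.

```bash
python3 -m creep '[[0,0,-0.1,0,0],[0,0,-0.2,0,0],[0,0,-0.4,0,0],[0,0,-0.6,0,0],[0,0,-0.8,0,0],[-0.8,0.6,-0.6,0,0],[-0.8,1,0,0,0],[0,1,0,0,0],[0,1,0,0,0],[0,0,0,0,0],[0,0,0,0,0]]'
python3 - <<'E'
from h import *
p=bot.read_camera('top');cv2.imwrite('pics/top4.png',p['pixels'][:,:,::-1])
for t in ['blue_case_cover','orange_case_cover']:
    for r in bot.regions_of(t,p)[:1]:
        v,u=np.nonzero(r['mask'])
        P=np.array([ray(p,a,b,.048)[:2] for a,b in zip(u,v)])
        c=cv2.minAreaRect((P*1000).astype(np.float32));print(t,r['score'],c,cv2.boxPoints(c).round().tolist())
E
```

```text
time: 10.12
tool_pos: [0.4336, 0.0624, 0.1856]
tcp_rot: [-3.131, 0.252, -0.002]
wrist_force: [-0.3, 1.3, -0.6]
width: -0.003
grip_force: 0.0
blue_case_cover 0.63 ((576.8013305664062, 220.70547485351562), (80.0942153930664, 146.07493591308594), 81.90814971923828) [[499.0, 191.0], [643.0, 171.0], [655.0, 250.0], [510.0, 271.0]]
orange_case_cover 0.85 ((544.2963256835938, -149.5718231201172), (71.45767974853516, 151.00296020507812), 81.08512878417969) [[464.0, -173.0], [613.0, -197.0], [624.0, -126.0], [475.0, -103.0]]
```

View pics/top4.png

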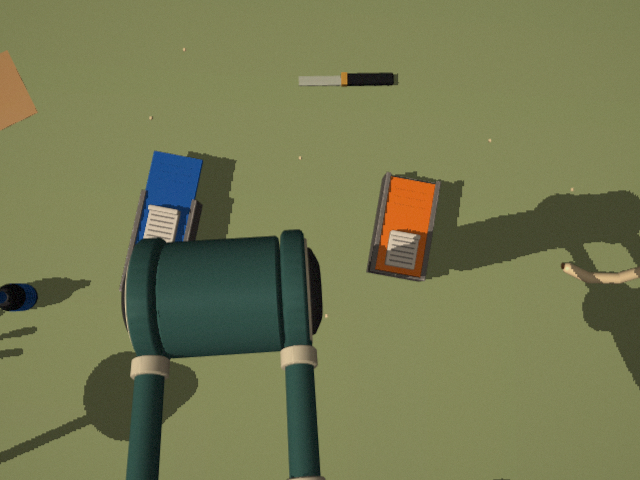

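The blue cover stayed at its stop: its far edge is at (643–655 mm), unchanged since the push. The orange cover hasn't moved, and the arm is clear of everything.

```bash
python3 -c "
from workcell import bot
print(bot.finish_job())"
```

```text
the job is handed in; nothing more can be done
None
```

The blue cover is slid open to its stop (about 70 mm) and released, the orange case is still shut, and the job was handed in at about 10 s of the 26 s allowed; no verdict came back.

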